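Open a steriliser carrier's double-latched gate and hold it wide

TASK

The wire steriliser carrier on the bench is to be unloaded, and a colleague needs its gate held open to draw out the two tip boxes. First squeeze the two upright lugs of the transit clip on the carrier's side together until it stops, so that its claw swings clear of the gate (it stays open by itself); then squeeze the two lugs of the spring bolt on top of the gate, and with the bolt drawn swing the gate out, past the stiff check in its hinge, until it stands about square to the carrier's front. The gate springs back if let go, so finish while your fingers are still holding it still and wide open, with the clip left open and the tip boxes and the other things on the bench not disturbed.

Things in the scene. Friction and masses are not known exactly. Their poses are not given: they have to be found in the camera images.
- carrier: open-topped basket of steel wire, fixed to the bench on rubber feet, 152 mm high to posts and rails, 168 wide, 124 deep. Origin: centre of its underside. Own +x: front to back; +y: its left side (clip side); z up. The gate closes its front (-x), hinged at the right front post (-y), latched at the left one (+y). Two tip boxes stand in it, tops 138 mm above the worktop
- clip_pinch (a point): fixed on the carrier at (26, 86, 184) mm in its frame: middle of the clip's two lugs once squeezed. Aluminium blocks 20 mm wide (along x), 10 thick (along y), tops at 198 mm; around them nothing is above 162 mm. Along the carrier's y: the -y lug is fixed, its outside 16 mm from here; the +y lug is the clip's, its outside 28 mm from here, 16 when squeezed (44 mm pinched to 32)
- clip (a joint): transit clip on the carrier's left side: lever on an upright pivot whose claw holds a stub at the gate's free end from in front. 0 = closed (starts 0 to 0.03); grows as its lugs are squeezed; 0.25 rad = stop; claw clear from about 0.18. About 5 N at the lugs moves it; it stays where it is left. While it is closed the gate cannot open
- bolt_pinch (a point): fixed on the gate, 104.5 mm from the hinge axis, 184 mm up: middle of the bolt's two lugs once squeezed. Blocks 20 mm wide (across the gate), 10 thick (along it), tops at 198 mm; round them nothing is above 162 mm. The hinge-side lug is fixed on the gate, its outside 16.5 mm from here; the other is the bolt's, its outside 27.5 mm from here, 16.5 when squeezed (44 mm pinched to 33)
- bolt (a joint): spring bolt along the top of the gate: 0 = shot behind the strike on the left front post; grows as its lugs are squeezed together; 0.011 m = fully drawn (clear of the strike from about 0.007). Takes 4 N to start, 9.5 N fully drawn; springs out again when let go. While it is shot the gate cannot open
- gate_hinge (a point): fixed on the carrier, on the gate's upright hinge axis at the height of bolt_pinch: (-66, -82, 184) mm in the carrier's frame. With the gate shut, bolt_pinch is at (-66, 22.5, 184)
- gate (a joint): wire gate, 160 mm long, 140 high, 8 thick. 0 = shut, along the carrier's +y from the hinge; grows as its free end swings out (counter-clockwise from above); 1.57 = square to the front; stop at 1.70 rad. A spring closes it (0.1 N m shut, 0.2 at 1.4 rad). Sprung hinge check from 0.48 to 1.12 rad: takes about 0.4 N m in all up to its peak at 0.8; let go beyond it, the gate falls back to about 1.12
- tip_box_low: lidded tip box with a teal base, 90 x 125 x 62 mm, loose on the carrier's floor; origin: centre of its underside
- tip_box_up: lidded tip box with an orange base, 90 x 125 x 62 mm, loose on top of the other; origin: centre of its underside
- cap: blue screw cap lying upside down, 51 mm across, 24 mm high, left in front of the carrier; origin: centre of its underside; bystander
- beaker: empty clear beaker, 55 mm across, 67 mm high, to the right of the carrier (robot's -y); origin: centre of its underside; bystander
- vial: amber dropper vial, 32 mm across, 66 mm high, to the right of the carrier (robot's -y); origin: centre of its underside; bystander
- white_comb: white plastic gel comb lying flat, 33 x 122 x 11 mm; origin: centre of its underside; bystander
- marker: marker pen lying flat, 135 mm long, 17 mm thick; origin: centre of its underside; bystander
- film_carton: small carton of sealing film, 58 x 118 x 58 mm; origin: centre of its underside; bystander

How it is judged:
By the outcome, as a careful person would: the job done as asked, in the order asked, and still so for the second after the job is handed in, while the arm keeps its last pose, push and grip.
It also fails if it takes over 40 s, if anything falls off the work surface, if the arm or the gripper's body presses on something with over 40 N, if the wrist force passes 120 N, or if a joint passes its speed limit or range.

ROBOT

A 6-joint arm with a two-finger parallel gripper is mounted at the origin on a cart in front of the work surface, level with it; the furniture and walls round the work are solid. World frame = base frame: x ahead of the robot, y to its left, z up, the work surface at z = 0. Lengths are in m, angles in rad, forces in N, time in s.
With the tool pointing down it reaches from about 0.35 to 0.775 m from the base axis. Payload 7.3 kg.
Tool frame: the origin (TCP) lies on the centre line of the jaws, within the pads' length; the fingertips stand 19 mm ahead of it and the grasp point (between the pads) is the TCP; z points along the fingers, y is the line along which they close (so a half turn about z gives the same grasp; the last joint's range is limited). The gripper opens to 92 mm and grips with 3 to 60 N. Pads are 19 mm wide; open, the fingers measure 130 mm over their backs; the gripper's body (75 mm by 190 mm) begins 47 mm behind the grasp point.
Start: joints at [1.118, 0.342, 1.524, -0, 1.275, -0.146], TCP at [0.159, 0.501, 0.246] pointing down, gripper open.
Joint ranges: [-2.53, 2.53], [-0.77, 2.02], [0.04, 2.7], [-1, 4.14], [0.28, 2.66], [-3.11, 3.11]. Speed limits (rad/s): [2.57, 2.57, 3.14, 3.14, 3.14, 3.14].

INTERFACE

Orientations are given as a unit quaternion [x, y, z, w].
In Python, from bench import ctrl, optics gives the robot as it stands.
- The arm moves only by the shell command python3 -m creep 'ROWS' [OPENING] [FORCE]. ROWS is JSON, a list of rows, each an object of numbers: "tx", "ty", "tz": the shift along the world's x, y, z in cm; "spin": the turn about the world's z in units of 8 degrees (1.0 is 8 degrees). In form: [{"tx": .., "ty": .., "tz": .., "spin": ..}, ...]. A call has exactly 10 rows; each row is the pose to reach, as a shift and turn from the pose commanded when the call began; what a row does not reach only later rows make up. A row lasts 1/8 s, in which the tool goes at most 62.5 mm and 10.7 degrees, less where a joint would pass 70% of its speed; a pose out of reach is approached as far as the arm can. A call with a gripper value outside its range is refused whole. OPENING is the opening, from -1 (shut) to 1 (fully open), set as the call begins (- or left out, the last holds). The fingers move at their own pace and stop on an object; FORCE is the grip in N (left out, the last holds). Time passes only in rows, so rows that repeat a pose let the fingers close, or fill a call up. It gives the time, the measured TCP pose, the force, the opening and the grip force at its end, in the units of the state.
- ctrl.get_obs(): the state, without advancing time (a new reading comes with each control period).
- optics.get_image(name): name is "side" or "top" or "wrist"; returns the picture (400x640x3 uint8, red, green, blue); there is no depth.
- optics.camera_info(name): a dict with "fx", "fy", "cx", "cy" (pixels), "D" ([k1, k2, p1, p2, k3] as OpenCV has them; the pictures are not rectified), "extrinsics" (4x4, takes a point from camera to world coordinates); the wrist camera has in their place "T_tool_cam" (4x4, takes a point from camera to tool coordinates, whose origin is the TCP and whose axes are the flange's). Camera axes: x right, y up, looking along -z (the intrinsics and any distortion apply to the point x, -y, -z); pixel columns grow to the right and rows downward; lengths in m; the calibration is good to about 2 mm. A picture is of the moment at which its call begins: read the wrist's pose just before it. camera_info takes no time and is no camera call.
- ctrl.finish_job(): hands the job in; it is judged then, once.
The state is a dict: "t": time; "q": joint angles; "joint_velocities": joint speeds; "tau": joint torques, N m; "ee_pos": TCP position; "eef_rot": TCP orientation; "contact_force": force on the tool from outside, world axes, zero at the start; "moment": the same for the moment, N m; "opening": opening from 0.0 (shut) to 1.0 (fully open); "grip_force": force on a finger pad.
Only numpy, scipy, OpenCV 4.12 (cv2) and the standard library are available. Lean on these libraries where they do the work, as an engineer would, in place of code of your own. Each camera call takes 0.05 s, during which the arm holds its last target. There are 200 camera calls.

## Working session

There is one attempt and no reset: what is moved stays moved. The work goes in short steps, Python scripts to look and compute and a shell command to move; the robot and the scene stay as the last step left them, time stands still between calls to the robot, and variables do not carry over. Pictures are saved under pics/ and viewed, at most 10 in all, crops included, and the job is handed in when it is done.

```bash
mkdir -p pics; ls; python3 - <<'E'
from bench import ctrl, optics
import cv2,numpy as np
o=ctrl.get_obs();print(o)
for n in("side","top"):
    im=optics.get_image(n);cv2.imwrite(f"pics/{n}0.png",im[:,:,::-1]);i=optics.camera_info(n);print(n,i)
print(optics.camera_info("wrist"))
E
```

```text
pics
{'t': 0.0, 'q': array([ 1.11801418e+00,  3.42744269e-01,  1.52502485e+00, -1.87814939e-07,
        1.27536388e+00, -1.46030780e-01]), 'joint_velocities': array([ 0.00179719, -0.0011738 , -0.00074465, -0.0007306 , -0.00061293,
        0.00083813]), 'tau': array([ 1.43465910e-03, -4.31253576e+01, -2.44216543e+01,  7.19026546e-02,
        5.62112918e-02, -1.76619919e-04]), 'ee_pos': array([0.15836077, 0.50015714, 0.24503101]), 'eef_rot': array([ 1.52774980e-01,  9.88260701e-01, -7.35936335e-04, -2.27079271e-04]), 'contact_force': array([-0.25471641, -0.10747696, -0.58504295]), 'moment': array([-0.00268818, -0.00839035,  0.05561935]), 'grip_force': 0.0, 'opening': 0.998812717477515}
side {'fx': 389.48367586689807, 'fy': 389.48367586689807, 'cx': 317.74204843337003, 'cy': 200.8709633935224, 'D': array([-0.04868366,  0.        ,  0.        ,  0.        ,  0.        ]), 'extrinsics': array([[ 0.82434585,  0.35996388, -0.43689806, -0.040015  ],
       [-0.56592608,  0.50566547, -0.65117595, -0.89501128],
       [-0.01347556,  0.7840462 ,  0.62055618,  0.86442394],
       [ 0.        ,  
[... 322 characters left out ...]
 0.04652242, -0.01637336, -0.1488845 ],
       [ 0.00684442,  0.45951941,  0.88814135,  1.6036435 ],
       [ 0.        ,  0.        ,  0.        ,  1.        ]])}
{'fx': 288.8463545593258, 'fy': 288.8463545593258, 'cx': 316.5945871349584, 'cy': 199.29679407010985, 'D': array([-0.04751574,  0.        ,  0.        ,  0.        ,  0.        ]), 'T_tool_cam': array([[-1.25835882e-04,  9.64333639e-01,  2.64689661e-01,
         7.12494196e-02],
       [ 9.99999869e-01,  2.52605147e-04, -4.44897527e-04,
         1.69140872e-04],
       [-4.95891622e-04,  2.64689570e-01, -9.64333545e-01,
        -1.38405512e-01],
       [ 0.00000000e+00,  0.00000000e+00,  0.00000000e+00,
         1.00000000e+00]])}
```

View pics/top0.png

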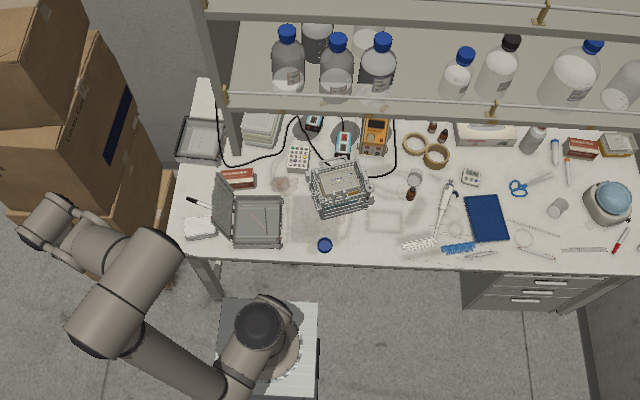

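View pics/side0.png

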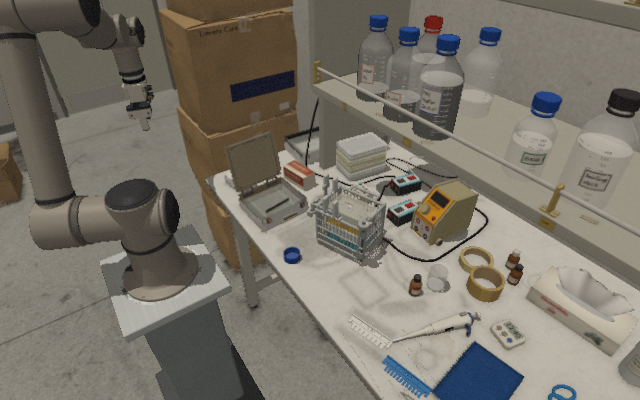

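The top view shows the carrier near (340,190) and the cap at (324,244). The side view shows the carrier near (350,220). I'll enlarge both.

```bash
cat > h.py <<'E'
from bench import ctrl, optics
import cv2,numpy as np
from scipy.spatial.transform import Rotation as R
def cam(n,o=None):
    i=optics.camera_info(n);K=np.array([[i['fx'],0,i['cx']],[0,i['fy'],i['cy']],[0,0,1]])
    if n=='wrist':
        o=o or ctrl.get_obs();T=np.eye(4);T[:3,:3]=R.from_quat(o['eef_rot']).as_matrix();T[:3,3]=o['ee_pos'];E=T@i['T_tool_cam']
    else:E=i['extrinsics']
    return K,np.array(i['D'],float),np.array(E)
def ray(c,u,v):
    K,D,E=c;p=cv2.undistortPoints(np.array([[[u,v]]],float),K,D)[0,0]
    return E[:3,3],E[:3,:3]@np.array([p[0],-p[1],-1])
def onz(c,u,v,z):
    a,d=ray(c,u,v);return a+d*(z-a[2])/d[2]
def proj(c,P):
    K,D,E=c;P=np.atleast_2d(P);q=(P-E[:3,3])@E[:3,:3];q=q*[1,-1,-1]
    return cv2.projectPoints(q,np.zeros(3),np.zeros(3),K,D)[0][:,0]
E
python3 - <<'E'
from h import *
a=cv2.imread("pics/top0.png");b=cv2.imread("pics/side0.png")
A=cv2.resize(a[145:235,290:390],None,fx=6,fy=6,interpolation=cv2.INTER_CUBIC)[:540]
B=cv2.resize(b[165:275,300:400],None,fx=5,fy=5,interpolation=cv2.INTER_CUBIC)
cv2.imwrite("pics/tc.png",A);cv2.imwrite("pics/sc.png",B)
c=cam('top')
for p in [(340,185),(324,244)]:print(onz(c,*p,0.15),onz(c,*p,0.0))
E
```

```text
[ 0.50809062 -0.21525004  0.15      ] [ 0.58951422 -0.22209823  0.        ]
[ 0.29415624 -0.16967925  0.15      ] [ 0.35350417 -0.17182504  0.        ]
```

View pics/tc.png

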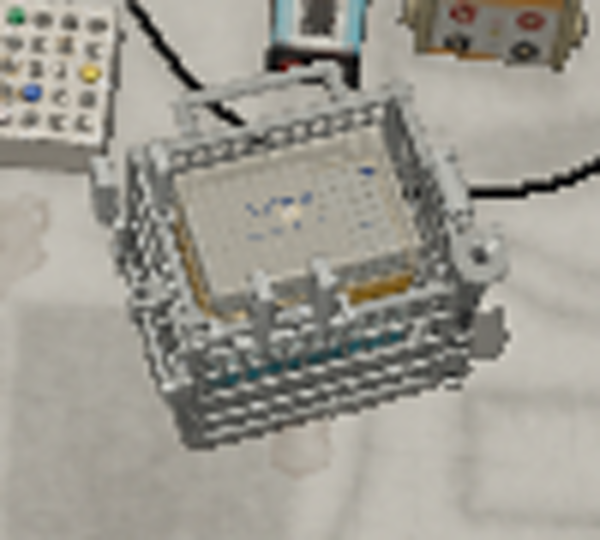

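View pics/sc.png

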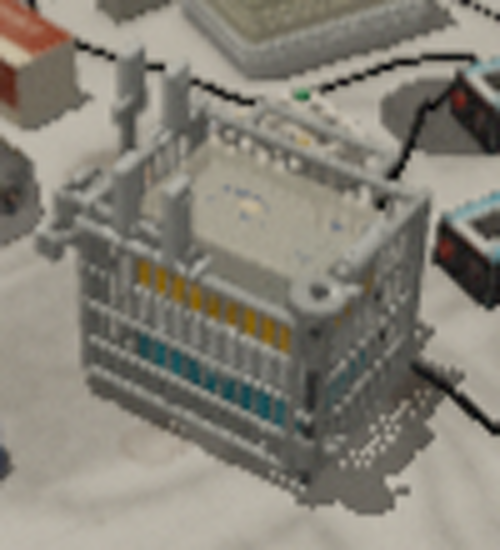

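The top crop shows the bolt lug tops near (333.7,191.7) and (343.5,189.2), and the clip lugs near (307,172.5) and (312.5,171). In the side crop the bolt lugs are near (325.4,196) and (335.6,201.4), and the clip lugs near (326,174.6) and (335,178.6). The gate faces the robot, and the carrier is turned about 15°.

```bash
python3 - <<'E'
from h import *
from scipy.optimize import least_squares
M=np.array([[-66,11,198],[-66,45,198],[26,75,198],[26,109,198]])/1000
px={'top':[(343.5,189.2),(333.7,191.7),(312.5,171),(307.2,172.5)],'side':[(335.6,201.4),(325.4,196),(335,178.6),(326,174.6)]}
def pts(p,M):
    c,s=np.cos(p[2]),np.sin(p[2]);return np.c_[c*M[:,0]-s*M[:,1]+p[0],s*M[:,0]+c*M[:,1]+p[1],M[:,2]]
f=lambda p:np.concatenate([(proj(cam(n),pts(p,M))-px[n]).ravel() for n in px])
r=least_squares(f,[.52,-.2,0.2],loss='soft_l1');print(r.x,f(r.x).reshape(-1,2).round(1))
K=np.array([[26,86,184],[-66,22.5,184],[-66,-82,184]])/1000
print(pts(r.x,K))
o=ctrl.get_obs();print(R.from_quat(o['eef_rot']).as_matrix().round(3))
E
```

```text
[ 0.53362177 -0.21394786  0.33721371] [[ 0.2 -0.1]
 [-0.   0. ]
 [ 4.  -0.8]
 [-0.7  0.2]
 [-0.2 -0.1]
 [-0.1  0.9]
 [-0.  -0.7]
 [-0.4 -0.4]]
[[ 0.52970358 -0.12418903  0.184     ]
 [ 0.46389455 -0.21455175  0.184     ]
 [ 0.49846931 -0.31316633  0.184     ]]
[[-0.953  0.302 -0.001]
 [ 0.302  0.953 -0.001]
 [ 0.    -0.001 -1.   ]]
```

```bash
python3 -m creep '[{"tx":1.5,"ty":-2,"tz":3,"spin":-1},{"tx":4,"ty":-6,"tz":6,"spin":-2.2},{"tx":6.5,"ty":-10.5,"tz":9,"spin":-3.5},{"tx":9,"ty":-15,"tz":10,"spin":-4.8},{"tx":12,"ty":-20,"tz":10,"spin":-6.1},{"tx":15,"ty":-25,"tz":10,"spin":-7.4},{"tx":18,"ty":-30,"tz":10,"spin":-8.7},{"tx":21,"ty":-35,"tz":10,"spin":-10},{"tx":23,"ty":-39,"tz":10,"spin":-11.3},{"tx":25,"ty":-42,"tz":10,"spin":-12.5}]' 1 15
python3 - <<'E'
from h import *
c=cam('top');s=cam('side')
def tri(a,b):
    (p,d),(q,e)=ray(c,*a),ray(s,*b);t=np.linalg.lstsq(np.c_[d,-e],q-p,rcond=None)[0];return (p+d*t[0]+q+e*t[1])/2,np.linalg.norm(p+d*t[0]-q-e*t[1])
print(tri((225,100),(318,75)),tri((491,108),(550,215)))
E
```

```text
t: 1.35
ee_pos: [0.4089, 0.0787, 0.3455]
eef_rot: [0.857, 0.515, -0.0, -0.0]
contact_force: [-0.0, 0.2, 0.6]
opening: 0.996
grip_force: 0.0
(array([0.66658444, 0.15504939, 0.38996553]), np.float64(0.015359913303762738)) (array([ 0.68825379, -0.67384789,  0.35746267]), np.float64(0.02061377583663567))
```

```bash
python3 -m creep '[{"tx":1.5,"ty":-3,"tz":0,"spin":-1},{"tx":3.5,"ty":-6.5,"tz":0,"spin":-2},{"tx":6,"ty":-10.5,"tz":0,"spin":-3},{"tx":8.5,"ty":-14.5,"tz":-1,"spin":-4},{"tx":10.5,"ty":-18,"tz":-3,"spin":-5},{"tx":11.5,"ty":-20,"tz":-5,"spin":-5.4},{"tx":12,"ty":-20.3,"tz":-6.5,"spin":-5.4},{"tx":12,"ty":-20.3,"tz":-6.5,"spin":-5.4},{"tx":12,"ty":-20.3,"tz":-6.5,"spin":-5.4},{"tx":12,"ty":-20.3,"tz":-6.5,"spin":-5.4}]'
python3 - <<'E'
from h import *
o=ctrl.get_obs();np.save('o1.npy',np.r_[o['ee_pos'],o['eef_rot']])
im=optics.get_image('wrist');cv2.imwrite('pics/w1.png',im[:,:,::-1]);m=R.from_quat(o['eef_rot']).as_matrix();print(o['ee_pos'],np.degrees(np.arctan2(m[1,1],m[0,1]))-90)
c=cam('wrist',o)
P=np.array([[.5297,-.1242,.198],[.4639,-.2146,.198]]);print(proj(c,P))
E
```

```text
t: 2.6
ee_pos: [0.5287, -0.1218, 0.2819]
eef_rot: [0.986, 0.168, 0.001, 0.0]
contact_force: [-0.8, -0.1, -0.1]
opening: 1.004
grip_force: 0.0
[ 0.52866102 -0.12180547  0.28188207] -160.69774653770878
[[320.02373857 211.46781481]
 [390.23210821 308.64616613]]
```

View pics/w1.png

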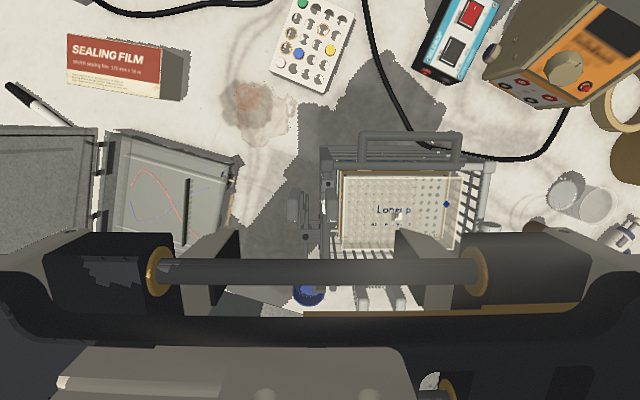

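The wrist view shows the carrier at x 322–490. The clip lugs are probably near (293,207) and (327,205), and the bolt lugs near (362,298) and (398,298), partly hidden by the gripper rod. I'll enlarge that area with the predicted points drawn on it.

```bash
python3 - <<'E'
from h import *
v=np.load('o1.npy');c=cam('wrist',dict(ee_pos=v[:3],eef_rot=v[3:]))
p=[.53362,-.21395,.3372]
def W(M):
    M=np.array(M)/1000;cc,s=np.cos(p[2]),np.sin(p[2]);return np.c_[cc*M[:,0]-s*M[:,1]+p[0],s*M[:,0]+cc*M[:,1]+p[1],M[:,2]]
im=cv2.imread('pics/w1.png')[130:330,260:500];im=cv2.resize(im,None,fx=3,fy=3,interpolation=cv2.INTER_CUBIC)
im=np.clip(im*1.5,0,255).astype(np.uint8)
for x0,y0 in[(-66,11),(-66,45),(26,75),(26,109)]:
    q=proj(c,W([[x0+a,y0+b,198] for a,b in[(-10,-5),(10,-5),(10,5),(-10,5)]]));print(q.mean(0))
    cv2.polylines(im,[np.int32((q-[260,130]+.5)*3)],1,(0,0,255),1)
cv2.imwrite('pics/w1c.png',im)
E
```

```text
[402.8418344  308.38376977]
[365.29852489 308.73314983]
[333.62977454 211.31493941]
[291.54822776 211.33523201]
```

View pics/w1c.png

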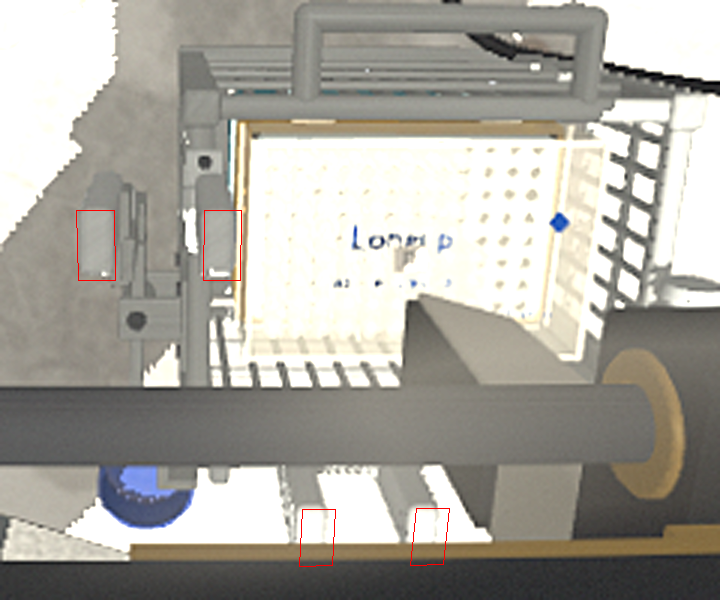

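The predicted boxes match the clip lugs to about 2 mm. Next I descend on the clip and squeeze it.

```bash
python3 -m creep '[{"tx":0.1,"ty":-0.1,"tz":-2,"spin":0},{"tx":0.1,"ty":-0.1,"tz":-4.5,"spin":0},{"tx":0.1,"ty":-0.1,"tz":-7,"spin":0},{"tx":0.1,"ty":-0.1,"tz":-8.5,"spin":0},{"tx":0.1,"ty":-0.1,"tz":-9.4,"spin":0},{"tx":0.1,"ty":-0.1,"tz":-9.4,"spin":0},{"tx":0.1,"ty":-0.1,"tz":-9.4,"spin":0},{"tx":0.1,"ty":-0.1,"tz":-9.4,"spin":0},{"tx":0.1,"ty":-0.1,"tz":-9.4,"spin":0},{"tx":0.1,"ty":-0.1,"tz":-9.4,"spin":0}]' && python3 -m creep '[{"tx":0},{"tx":0},{"tx":0},{"tx":0},{"tx":0},{"tx":0},{"tx":0},{"tx":0},{"tx":0},{"tx":0}]' -1 15
```

```text
t: 3.9
ee_pos: [0.5296, -0.1235, 0.1869]
eef_rot: [0.986, 0.167, 0.0, 0.0]
contact_force: [-0.2, -0.7, 0.4]
opening: 1.002
grip_force: 0.0invalid input
```

```bash
python3 -m creep '[{"tx":0,"ty":0,"tz":0,"spin":0},{"tx":0,"ty":0,"tz":0,"spin":0},{"tx":0,"ty":0,"tz":0,"spin":0},{"tx":0,"ty":0,"tz":0,"spin":0},{"tx":0,"ty":0,"tz":0,"spin":0},{"tx":0,"ty":0,"tz":0,"spin":0},{"tx":0,"ty":0,"tz":0,"spin":0},{"tx":0,"ty":0,"tz":0,"spin":0},{"tx":0,"ty":0,"tz":0,"spin":0},{"tx":0,"ty":0,"tz":0,"spin":0}]' -1 15
```

```text
t: 5.15
ee_pos: [0.5307, -0.1223, 0.1868]
eef_rot: [0.986, 0.167, 0.001, -0.001]
contact_force: [4.4, 5.6, -0.4]
opening: 0.357
grip_force: 15.8
```

```bash
python3 -m creep '[{"tx":0,"ty":0,"tz":0,"spin":0},{"tx":0,"ty":0,"tz":0,"spin":0},{"tx":0,"ty":0,"tz":0,"spin":0},{"tx":0,"ty":0,"tz":0,"spin":0},{"tx":0,"ty":0,"tz":0,"spin":0},{"tx":0,"ty":0,"tz":0,"spin":0},{"tx":0,"ty":0,"tz":0,"spin":0},{"tx":0,"ty":0,"tz":0,"spin":0},{"tx":0,"ty":0,"tz":0,"spin":0},{"tx":0,"ty":0,"tz":0,"spin":0}]' -1 30
```

```text
t: 6.4
ee_pos: [0.5308, -0.1225, 0.1868]
eef_rot: [0.986, 0.166, 0.002, -0.001]
contact_force: [5.4, 4.8, -1.9]
opening: 0.351
grip_force: 30.7
```

```bash
python3 -m creep '[{"tx":0,"ty":0,"tz":0,"spin":0},{"tx":0,"ty":0,"tz":0,"spin":0},{"tx":0,"ty":0,"tz":0,"spin":0},{"tx":0,"ty":0,"tz":3,"spin":0},{"tx":0,"ty":0,"tz":6,"spin":0},{"tx":-1,"ty":-1.4,"tz":9.5,"spin":0},{"tx":-3.5,"ty":-4.7,"tz":9.5,"spin":0},{"tx":-5.6,"ty":-7.6,"tz":9.5,"spin":0},{"tx":-6.6,"ty":-9,"tz":9.5,"spin":0},{"tx":-6.6,"ty":-9,"tz":9.5,"spin":0}]' 1 && python3 - <<'E'
from h import *
import time
optics.get_image('wrist');optics.get_image('wrist');o=ctrl.get_obs()
img=optics.get_image('wrist')[:,:,::-1]
m=R.from_quat(o['eef_rot']).as_matrix();print(o['ee_pos'],np.degrees(np.arctan2(m[1,1],m[0,1]))-90)
c=cam('wrist',o);p=[.53362,-.21395,.3372]
def W(M):
    M=np.array(M)/1000;cc,s=np.cos(p[2]),np.sin(p[2]);return np.c_[cc*M[:,0]-s*M[:,1]+p[0],s*M[:,0]+cc*M[:,1]+p[1],M[:,2]]
im=cv2.resize(img[80:280,210:450],None,fx=3,fy=3,interpolation=cv2.INTER_CUBIC)
for x0,y0 in[(-66,11),(-66,45),(26,75),(26,97)]:
    q=proj(c,W([[x0+a,y0+b,198] for a,b in[(-10,-5),(10,-5),(10,5),(-10,5)]]))
    cv2.polylines(im,[np.int32((q-[210,80]+.5)*3)],1,(0,0,255),1)
cv2.imwrite('pics/w2c.png',im);print(proj(c,W([[-66,22.5,198],[-66,32.5,198],[-56,22.5,198]])))
E
```

```text
t: 7.65
ee_pos: [0.4633, -0.214, 0.2817]
eef_rot: [0.986, 0.166, 0.0, -0.0]
contact_force: [0.4, 0.7, -0.1]
opening: 1.002
grip_force: 0.0
[ 0.46398496 -0.21297317  0.28167627] -160.77600407745547
[[318.7699961  212.37788637]
 [306.39040656 212.39395998]
 [318.77264067 200.45441132]]
```

View pics/w2c.png

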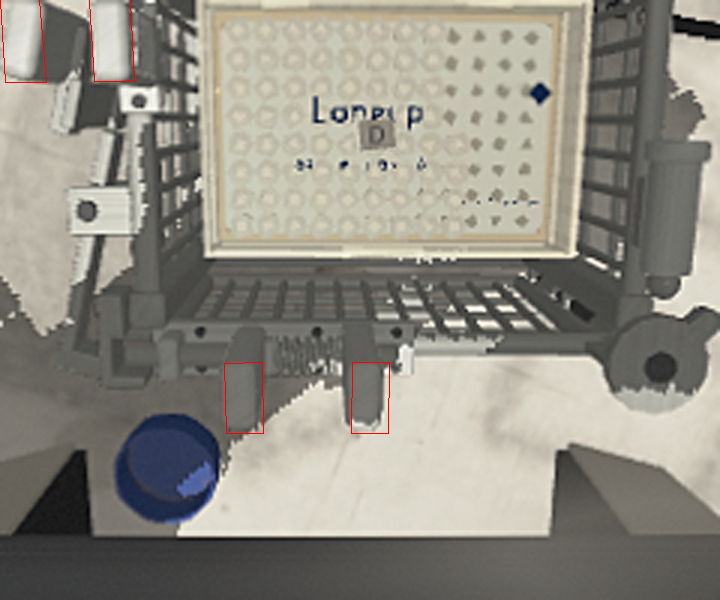

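The boxes match the bolt lugs to about 1.5 mm, and the clip lugs now sit at their squeezed position with the claw off the gate's stub. The cap at crop (168,468) is outside the gate's sweep. Next I descend on the bolt and squeeze it.

```bash
python3 -m creep '[{"tx":0,"ty":0,"tz":-2,"spin":0},{"tx":0,"ty":0,"tz":-4.5,"spin":0},{"tx":0,"ty":0,"tz":-7,"spin":0},{"tx":0,"ty":0,"tz":-8.5,"spin":0},{"tx":0,"ty":0,"tz":-9.4,"spin":0},{"tx":0,"ty":0,"tz":-9.4,"spin":0},{"tx":0,"ty":0,"tz":-9.4,"spin":0},{"tx":0,"ty":0,"tz":-9.4,"spin":0},{"tx":0,"ty":0,"tz":-9.4,"spin":0},{"tx":0,"ty":0,"tz":-9.4,"spin":0}]'  && python3 -m creep '[{"tx":0,"ty":0,"tz":0,"spin":0},{"tx":0,"ty":0,"tz":0,"spin":0},{"tx":0,"ty":0,"tz":0,"spin":0},{"tx":0,"ty":0,"tz":0,"spin":0},{"tx":0,"ty":0,"tz":0,"spin":0},{"tx":0,"ty":0,"tz":0,"spin":0},{"tx":0,"ty":0,"tz":0,"spin":0},{"tx":0,"ty":0,"tz":0,"spin":0},{"tx":0,"ty":0,"tz":0,"spin":0},{"tx":0,"ty":0,"tz":0,"spin":0}]' -1 35
python3 - <<'E'
import numpy as np
from bench import ctrl
P=ctrl.get_obs()['ee_pos'];print(P)
d=np.radians(109.3);u=lambda a:.1045*np.array([np.cos(d+a),np.sin(d+a)])
for g in range(0,97,6):print(g,round(g/8,2),((u(np.radians(g))-u(0))*100).round(2))
E
```

```text
t: 9.05
ee_pos: [0.4636, -0.2136, 0.1879]
eef_rot: [0.986, 0.167, 0.0, 0.0]
contact_force: [0.3, 0.9, -0.1]
opening: 1.0
grip_force: 0.0
t: 10.3
ee_pos: [0.4635, -0.2135, 0.1876]
eef_rot: [0.986, 0.167, -0.0, -0.0]
contact_force: [-0.5, -0.5, -0.4]
opening: 0.352
grip_force: 35.1
[ 0.46346466 -0.21352771  0.18764542]
0 0.0 [0. 0.]
6 0.75 [-1.01 -0.42]
12 1.5 [-1.98 -0.93]
18 2.25 [-2.88 -1.55]
24 3.0 [-3.71 -2.26]
30 3.75 [-4.47 -3.05]
36 4.5 [-5.14 -3.91]
42 5.25 [-5.71 -4.84]
48 6.0 [-6.19 -5.83]
54 6.75 [-6.56 -6.86]
60 7.5 [-6.81 -7.92]
66 8.25 [-6.96 -9.01]
72 9.0 [ -6.99 -10.1 ]
78 9.75 [ -6.91 -11.19]
84 10.5 [ -6.72 -12.27]
90 11.25 [ -6.41 -13.32]
96 12.0 [ -5.99 -14.33]
```

The bolt is fully drawn (32.4 mm). I'll start the swing.

```bash
python3 -m creep '[{"tx":-0.51,"ty":-0.2,"tz":0,"spin":0.37},{"tx":-1.01,"ty":-0.42,"tz":0,"spin":0.75},{"tx":-1.5,"ty":-0.67,"tz":0,"spin":1.12},{"tx":-1.98,"ty":-0.93,"tz":0,"spin":1.5},{"tx":-2.44,"ty":-1.23,"tz":0,"spin":1.87},{"tx":-2.88,"ty":-1.55,"tz":0,"spin":2.25},{"tx":-3.3,"ty":-1.9,"tz":0,"spin":2.62},{"tx":-3.71,"ty":-2.26,"tz":0,"spin":3},{"tx":-3.71,"ty":-2.26,"tz":0,"spin":3},{"tx":-3.71,"ty":-2.26,"tz":0,"spin":3}]' - 35; python3 -c "
from bench import ctrl;o=ctrl.get_obs();print(o['moment'],o['q'],o['ee_pos'])"
```

```text
t: 11.55
ee_pos: [0.4263, -0.2357, 0.1876]
eef_rot: [0.93, 0.368, -0.0, -0.0]
contact_force: [-0.9, 1.6, -0.2]
opening: 0.353
grip_force: 35.1
[ 0.60801127  0.70271696 -0.06402215] [-6.62595009e-01  3.31798880e-01  1.71337671e+00  7.02745718e-05
  1.09721936e+00  1.54705156e-01] [ 0.42630427 -0.235704    0.18764848]
```

```bash
python3 -m creep '[{"tx":-0.39,"ty":-0.38,"tz":0,"spin":0.37},{"tx":-0.76,"ty":-0.79,"tz":0,"spin":0.75},{"tx":-1.43,"ty":-1.65,"tz":0,"spin":1.5},{"tx":-2.0,"ty":-2.58,"tz":0,"spin":2.25},{"tx":-2.48,"ty":-3.57,"tz":0,"spin":3},{"tx":-2.85,"ty":-4.6,"tz":0,"spin":3.75},{"tx":-3.1,"ty":-5.66,"tz":0,"spin":4.5},{"tx":-3.25,"ty":-6.75,"tz":0,"spin":5.25},{"tx":-3.28,"ty":-7.84,"tz":0,"spin":6},{"tx":-3.28,"ty":-7.84,"tz":0,"spin":6}]' - 35; python3 -c "
from bench import ctrl;o=ctrl.get_obs();print(o['moment'],o['q'],o['ee_pos'])"
```

```text
t: 12.8
ee_pos: [0.3929, -0.3142, 0.1876]
eef_rot: [0.7, 0.714, -0.0, -0.001]
contact_force: [-3.4, 4.4, 4.2]
opening: 0.35
grip_force: 35.1
[0.4709274  1.18778864 0.27995391] [-8.26512427e-01  3.59919046e-01  1.67010024e+00 -8.77254037e-04
  1.11370324e+00 -8.46844204e-01] [ 0.39292293 -0.31420844  0.18764436]
```

```bash
python3 -m creep '[{"tx":0.03,"ty":-0.55,"tz":0,"spin":0.37},{"tx":0.08,"ty":-1.09,"tz":0,"spin":0.75},{"tx":0.17,"ty":-1.63,"tz":0,"spin":1.12},{"tx":0.27,"ty":-2.17,"tz":0,"spin":1.5},{"tx":0.42,"ty":-2.7,"tz":0,"spin":1.87},{"tx":0.58,"ty":-3.22,"tz":0,"spin":2.25},{"tx":0.58,"ty":-3.22,"tz":0,"spin":2.25},{"tx":0.58,"ty":-3.22,"tz":0,"spin":2.25},{"tx":0.58,"ty":-3.22,"tz":0,"spin":2.25},{"tx":0.58,"ty":-3.22,"tz":0,"spin":2.25}]' - 35; python3 - <<'E'
from h import *
ims=[cv2.resize(optics.get_image(n)[y:y+130,x:x+130,::-1],None,fx=3,fy=3,interpolation=cv2.INTER_CUBIC) for n,x,y in(('top',270,130),('side',280,150))]
o=ctrl.get_obs();m=R.from_quat(o['eef_rot']).as_matrix();print(o['ee_pos'],o['contact_force'],np.degrees(np.arctan2(m[1,1],m[0,1]))-90,abs(o['joint_velocities']).max())
cv2.imwrite('pics/end.png',np.hstack(ims))
E
```

```text
t: 14.05
ee_pos: [0.3986, -0.3462, 0.1877]
eef_rot: [0.58, 0.815, -0.001, -0.001]
contact_force: [-4.7, 3.0, 1.8]
opening: 0.356
grip_force: 35.0
[ 0.39860214 -0.34617347  0.1876702 ] [-5.50004478  3.26296135  2.2838681 ] -70.8637141084175 0.0018900766624660214
```

View pics/end.png

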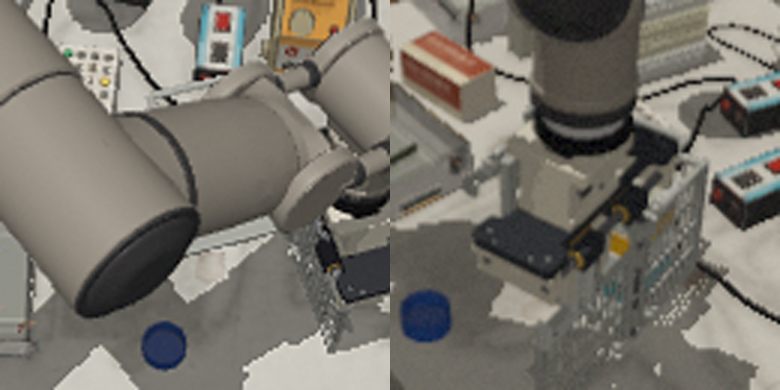

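The gate stands square in the fingers. It is seen edge-on below the gripper in the side view, with the cap untouched at side crop (425,315) and top crop (165,345). I'm handing in while still gripping.

```bash
python3 -c "
from bench import ctrl;print(ctrl.finish_job())"
```

```text
the job is handed in; nothing more can be done
None
```

I handed the job in with the clip squeezed to its stop and left open, the bolt drawn, and the fingers still holding the gate at about 90°; the final pictures show the cap undisturbed, but the arm hid some of the other things.

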